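# Lay the stove for the morning and wedge its draught door shut

## Task

Lay the little sheet-steel stove ready for the morning: screw the smoke elbow round until its mouth points straight out over the back end of the stove, put every split of firewood that is lying on the table into the fire through the round hole in the top, and then cover the hole with the pot lid, flat and centred so that no gap shows. The low draught door swings open by itself, so shut it and tap the wooden wedge in under its lower edge until the wedge jams and the door stays shut on its own. Leave the bowl, the salt cellar and the wooden spoon where they are.

Things in the scene. Friction and masses are not known exactly. Their poses are not given: they have to be found in the camera images.
- stove: fixed black sheet-steel box stove, 252 (x) x 340 (y) mm, top plate 196 mm above the table, on four 16 mm corner feet; origin on the table under its centre, z up; the -y end is the front with the low draught door, +y the back end with the flue. The zinc sheet under it is too thin to matter. A grate lies 105 mm below the top plate
- fire_hole (a point): centre of the round 180 mm hole in the top plate, level with the plate's upper face (196 mm above the table), 35 mm in front of the stove's centre; axes as the stove's
- door (a joint): draught door angle, rad: 0 shut against its frame, growing as its free edge swings out to the front. Steel leaf 154 x 62 x 6 mm, lower edge 11 mm above the table; upright hinge at stove x +78, y -174 mm; free edge at x -78 mm when shut, with a knob standing 24 mm out, 59 mm above the table. It swings open by itself to about 0.5; under 1 N at the free edge shuts it
- door_lip (a point): point on the door leaf's lower outer edge, 123 mm from its hinge (33 mm from its free edge), 11 mm above the table; moves with the door
- door_foot (a point): fixed point on the table straight below where door_lip is with the door shut (stove x -45, y -180 mm: the plane of the shut door's outer face); axes as the stove's, +y points in under the stove, where at least 11 mm is free
- wedge: pine wedge, 150 (x) x 38 (y) mm, 0.1 kg, lying flat; 3 mm thick at its tip (+x end), rising evenly to 33 mm at its heel (-x end); origin at the centre of its underside. It is 11 mm thick 40 mm from the tip, so it binds under the shut door once its tip is some 40 mm behind the door's outer face; pushed with 10 to 20 N it goes a few mm further and holds by friction
- wedge_tip (a point): middle of the wedge's thin edge, on its underside; axes as the wedge's
- elbow (a joint): smoke elbow's angle on its collar, rad: 0 with its mouth straight out over the stove's back end (+y); positive is unscrewed, anticlockwise from above. It screws both ways past 0 with no stop there (-1.6 to 3.4), stays where it is left, needs about 0.12 N m and rises 1 mm per rad unscrewed
- elbow_grip (a point): point on the elbow's upright turning axis (stove x 0, y +115 mm), 260 mm above the table, at the middle height of its level pipe: 50 mm diameter, mouth end 83 mm from the axis along this point's +y (which turns with the elbow), closed end 28 mm the other way; upright part below 54 mm across. Grip the level pipe across, from above, on the axis
- pot_lid: stainless pot lid, 205 mm across, low dome 27 mm high at the middle, flat rim underneath; a black knob on top, 32 mm across, from 37 to 63 mm above the underside; 0.3 kg; origin at the centre of its underside
- split1: a split of firewood, a 90 x 28 x 30 mm oak block, about 60 g, long axis x, one 90 x 30 mm side dark with bark, lying on a 90 x 28 mm face; origin at the centre of its underside, z up
- split2: a split of firewood, a 90 x 28 x 30 mm oak block, about 60 g, long axis x, one 90 x 30 mm side dark with bark, lying on a 90 x 28 mm face; origin at the centre of its underside, z up
- split3: a split of firewood, a 90 x 28 x 30 mm oak block, about 60 g, long axis x, one 90 x 30 mm side dark with bark, lying on a 90 x 28 mm face; origin at the centre of its underside, z up
- split4: a split of firewood, a 90 x 28 x 30 mm oak block, about 60 g, long axis x, one 90 x 30 mm side dark with bark, lying on a 90 x 28 mm face; origin at the centre of its underside, z up
- split5: a split of firewood, a 90 x 28 x 30 mm oak block, about 60 g, long axis x, one 90 x 30 mm side dark with bark, lying on a 90 x 28 mm face; origin at the centre of its underside, z up
- bowl: red plastic bowl, 130 mm across, 55 mm high; a bystander; origin at the centre of its underside
- salt_cellar: green glazed salt cellar with flip-top lid, 72 mm across, 60 mm high; a bystander; origin at the centre of its underside
- wooden_spoon: wooden spoon, 250 mm long along x, under 15 mm high; a bystander; origin on its underside near the middle
Not all that is in view belongs to the job. Several things have the shape of the pot_lid; the one meant has the colours described above.

How it is judged:
On the way, in this order (a step that is already met when the one before it is completed fails the run):
1. every split of firewood lies inside the stove (z of each of split1, split2, split3, split4, split5 in the frame of fire_hole below -0.01 m and horizontal distance between each of split1, split2, split3, split4, split5 and fire_hole below 0.125 m), for 0.2 s.
2. the pot lid lies on the hole (horizontal distance between pot_lid and fire_hole below 0.014 m and z of pot_lid in the frame of fire_hole below 0.006 m and angle between pot_lid's own z axis and vertical below 0.06 rad), for 0.2 s.
At the end, for the whole second after the job is handed in: Every split inside, 10 mm or more below the top plate; lid flat on the plate within 14 mm of the hole's centre; elbow within 0.14 rad of straight back; door under 0.05 rad, wedge tip over 20 mm in under it, pressed with over 1.5 N; lid, wedge and door at rest (all of step 1 and all of step 2 and value of joint elbow between -0.14 and 0.14 rad and value of joint door below 0.05 rad and y of wedge_tip in the frame of door_foot above 0.02 m and x of wedge_tip in the frame of door_foot between -0.035 and 0.115 m and contact force between wedge and door above 1.5 N and linear speed of pot_lid below 0.02 m/s and linear speed of wedge below 0.01 m/s and velocity of joint door below 0.05 rad/s); the robot touches nothing.
It fails at once if the bowl is pushed out of its place (distance of bowl from where it was at the start of the episode above 0.03 m).
It fails at once if the salt cellar is pushed out of its place (distance of salt_cellar from where it was at the start of the episode above 0.03 m).
It fails at once if the wooden spoon is pushed out of its place (distance of wooden_spoon from where it was at the start of the episode above 0.03 m).
Of split1, split2, split3, split4, split5 only 3 to 5 are there at a start; the rules pass over those that are not, and their reading is None.
At some moment in a run one of split1, split2, split3, split4, split5, pot_lid may be knocked a few centimetres aside while the robot is not near it.
Once in a run the grip may slacken for a moment while it holds something.
It also fails if it takes over 210 s, if anything falls off the work surface, if the arm or the gripper's body presses on something with over 40 N, if the wrist force passes 120 N, or if a joint passes its speed limit or range.

## Robot

A 6-joint arm with a two-finger parallel gripper is mounted at the origin on the work surface. World frame = base frame: x ahead of the robot, y to its left, z up, the work surface at z = 0. Lengths are in m, angles in rad, forces in N, time in s.
With the tool pointing down it reaches from about 0.35 to 0.775 m from the base axis. Payload 5.5 kg.
Tool frame: the origin (TCP) lies at the very end of the fingers, on their centre line; the grasp point (between the pads) lies 19 mm behind it; z points along the fingers, y is the line along which they close (so a half turn about z gives the same grasp; the last joint's range is limited). The gripper opens to 85 mm and grips with 20 to 120 N. Pads are 22 mm wide; open, the fingers measure 114 mm over their backs; the gripper's body (76 mm by 85 mm) begins 54 mm behind the grasp point. The pads swing forward as they close: fully open they stand 13 mm farther back than shut.
Start: joints at [-1.464, 0.313, 0.046, 1.304, 0, 1.431], TCP at [0.14, -0.558, 0.231] pointing down, gripper open.
Joint ranges: [-2.76, 2.76], [-0.86, 1.69], [-1.03, 1.26], [-2.2, 2.34], [-1.47, 1.5], [-3.14, 3.14]. Speed limits (rad/s): [2.57, 2.57, 3.14, 3.14, 3.14, 3.14].

## Interface

Orientations are given as a unit quaternion [w, x, y, z].
In Python, from workcell import get_state, read_camera, calibration, hand_in gives the robot as it stands.
- The arm moves only by the tool drive_tool, never from a script. Its argument "deltas" is a list that holds one entry, the list of rows, each a list of 7 numbers: the closure in counts, from 0 (fully open) to 255 (shut), then the shift along the tool's x, y, z in m, then the turn, a rotation vector about the tool's x, y, z in degrees. A call has 1 to 12 rows; each row is the pose to reach, as a shift and turn from the pose commanded when the call began, along the tool's axes at that moment; what a row does not reach only later rows make up. A row lasts 1/8 s, in which the tool goes at most 62.5 mm and 10.7 degrees, less where a joint would pass 70% of its speed; a pose out of reach is approached as far as the arm can. A call with a gripper value outside its range is refused whole. The fingers move at their own pace and stop on an object; "newtons" is the grip in N (left out, the last holds). Time passes only in rows, so rows that repeat a pose let the fingers close. It gives the time, the measured TCP pose, the force, the opening and the grip force at its end, in the units of the state.
- get_state(): the state, without advancing time (a new reading comes with each control period).
- read_camera(name): name is "scene" or "top" or "wrist"; returns (picture, depth): 420x560x3 uint8, red, green, blue; 420x560 float32, m along the optical axis (not along the pixel's ray), 0 where there is no reading.
- calibration(name): a dict with "mtx" (3x3 intrinsics, pixels), "world_from_camera" (4x4, takes a point from camera to world coordinates). Camera axes: x right, y up, looking along -z (the intrinsics and any distortion apply to the point x, -y, -z); pixel columns grow to the right and rows downward; lengths in m; the calibration is good to about 2 mm. The wrist camera is an equidistant fisheye: a pixel r from the principal point sees the ray r / f radians off the axis. A picture is of the moment at which its call begins: read the wrist's pose just before it. calibration takes no time and is no camera call; for the wrist camera it gives the pose at the moment of the call.
- hand_in(): hands the job in; it is judged then, once.
The state is a dict: "clock": time; "joint_pos": joint angles; "qvel": joint speeds; "tau": joint torques, N m; "tcp_pos": TCP position; "orientation": TCP orientation; "wrist_force": force on the tool from outside, world axes, zero at the start; "ft_torque": the same for the moment, N m; "finger_gap": finger opening in m; "grip_force": force on a finger pad.
Only numpy, scipy, OpenCV 4.12 (cv2) and the standard library are available. Lean on these libraries where they do the work, as an engineer would, in place of code of your own. Each camera call takes 0.05 s, during which the arm holds its last target. There are 200 camera calls.

## Working session

There is one attempt and no reset: what is moved stays moved. The work goes in short steps, Python scripts to look and compute and a tool call to move; the robot and the scene stay as the last step left them, time stands still between calls to the robot, and variables do not carry over. Pictures are saved under pics/ and viewed, at most 14 in all, crops included, and the job is handed in when it is done.

Besides the shell and the picture viewer there is one more tool, called after "Call:" by a JSON object that holds its "name" and its "arguments", one argument or row to a line. drive_tool: Moves the arm, as the interface text tells. Its arguments: {"type":"object","properties":{"deltas":{"type":"array","items":{"type":"array","items":{"type":"array","items":{"type":"number"}}}},"newtons":{"type":"number"}},"required":["deltas"]}

```bash
mkdir -p pics; ls; cat > h.py <<'E'
import numpy as np, cv2
from workcell import get_state, read_camera, calibration, hand_in
from scipy.spatial.transform import Rotation as R
def save(n,im): cv2.imwrite('pics/'+n+'.png',cv2.cvtColor(im,cv2.COLOR_RGB2BGR))
def pts(cam,d):
    c=calibration(cam);K=c['mtx'];T=np.array(c['world_from_camera'])
    v,u=np.mgrid[:d.shape[0],:d.shape[1]]
    P=np.stack([(u-K[0][2])/K[0][0]*d,-(v-K[1][2])/K[1][1]*d,-d],-1)
    return P@T[:3,:3].T+T[:3,3]
E
python3 - <<'E'
from h import *
for n in ['scene','top']:
    im,d=read_camera(n);save(n+'0',im);np.savez(n+'0.npz',im=im,d=d)
    c=calibration(n);print(n,{k:np.round(v,3).tolist() if not isinstance(v,str) else v for k,v in c.items()})
s=get_state();print(s)
E
```

```text
pics
scene {'mtx': [[528.425, 0.0, 279.661], [0.0, 528.425, 216.115], [0.0, 0.0, 1.0]], 'world_from_camera': [[0.533, -0.721, 0.444, 1.213], [0.846, 0.458, -0.272, -0.527], [-0.007, 0.52, 0.854, 1.448], [0.0, 0.0, 0.0, 1.0]]}
top {'mtx': [[453.091, 0.0, 274.516], [0.0, 453.091, 207.655], [0.0, 0.0, 1.0]], 'world_from_camera': [[0.023, 0.998, -0.055, 0.484], [-1.0, 0.024, 0.013, -0.112], [0.014, 0.054, 0.998, 1.399], [0.0, 0.0, 0.0, 1.0]]}
{'clock': 0.1, 'joint_pos': array([-1.46358152e+00,  3.13942184e-01,  4.50842738e-02,  1.30361344e+00,
       -7.68889101e-06,  1.43118153e+00]), 'qvel': array([-1.45625512e-03, -2.66990457e-03,  3.99280467e-03,  5.89991926e-05,
       -8.85078631e-04, -1.58035420e-03]), 'tau': array([ 5.03022282e-03, -4.81721199e+01,  2.99246407e+01,  1.27061279e-02,
       -1.01175042e-04,  1.95692814e-05]), 'tcp_pos': array([ 0.14042012, -0.55711062,  0.23048505]), 'orientation': array([-8.37463127e-04,  9.92393706e-01,  1.23101708e-01,  9.72313790e-06]), 'wrist_force': array([-0.44480784,  0.54165555,  0.34201113]), 'ft_torque': array([-0.07104357,  0.03612602, -0.02037496]), 'grip_force': 0.0, 'finger_gap': 0.08499243699507977}
```

View pics/scene0.png

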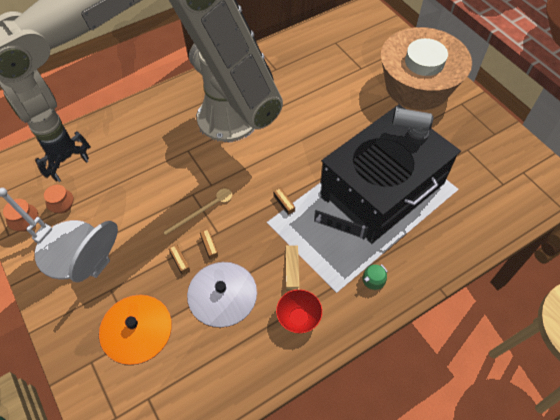

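View pics/top0.png

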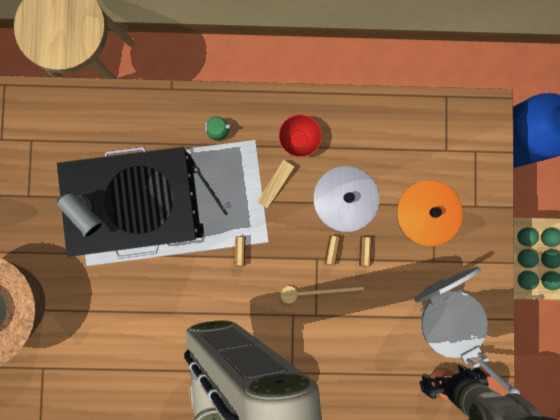

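The scene view shows the stove at about (390,170), the elbow at (410,120), the wedge at (292,267) and the open door at (340,222). Three splits lie at (284,200), (178,259) and (208,243). In the top view the splits are at (240,250), (333,250) and (367,250).

The lid-shaped things in the top view are silver with a black knob (347,198), orange with a black knob (430,212), and a grey hinged disc (450,300). Silver with a black knob fits the stainless description. I'll confirm it in a crop while I measure.

```bash
cat >> h.py <<'E'
def rect(P):
    """min area rect of world xy points -> centre, (long,short), angle of long axis"""
    (c,s,a)=cv2.minAreaRect((P[:,:2]*1000).astype(np.float32))
    if s[0]<s[1]: s=s[::-1];a+=90
    return np.round(np.array(c)/1000,4),np.round(s,1),round((a+90)%180-90,1)
E
python3 - <<'E'
from h import *
z=np.load('top0.npz');im,d=z['im'],z['d'];P=pts('top',d)
hsv=cv2.cvtColor(im,cv2.COLOR_RGB2HSV)
print('table z',np.median(P[300:315,200:270,2]))
H=P[...,2]
def box(n,u0,u1,v0,v1,lo,hi):
    s=np.s_[v0:v1,u0:u1];m=(H[s]>lo)&(H[s]<hi)
    # largest blob
    k,l,st,_=cv2.connectedComponentsWithStats(m.astype(np.uint8));i=1+st[1:,4].argmax()
    Q=P[s][l==i];print(n,len(Q),rect(Q),'z',np.round(np.percentile(Q[:,2],[5,50,95]),4));return Q
for n,u,v in [('a',240,250),('b',333,250),('c',367,250)]: box(n,u-22,u+22,v-25,v+25,.015,.045)
Q=box('wedge',250,303,150,214,.006,.05)
A=np.c_[Q[:,:2],np.ones(len(Q))];g=np.linalg.lstsq(A,Q[:,2],rcond=None)[0];print('grad',g,'yaw downhill',np.degrees(np.arctan2(-g[1],-g[0])))
Q=box('stove',40,205,130,275,.18,.21)
Q=box('elbow',50,110,180,245,.225,.31)
Q=box('lid',305,390,155,240,.004,.035);
Q=box('knob',330,370,180,215,.05,.075);
Q=box('door',185,240,150,230,.04,.09)
e=np.array(calibration('top')['world_from_camera'])
for n,u,v in [('lid',347,198),('bowl',300,135),('salt',217,128)]: print(n,P[v,u])
top=cv2.resize(im[130:300,300:490],None,fx=3,fy=3,interpolation=cv2.INTER_CUBIC);save('crop1',top)
E
```

```text
table z -0.00023226670926179693
a 296 (array([ 0.4268, -0.0266]), array([87.6, 27.6]), 1.5) z [0.0246 0.0295 0.0344]
b 296 (array([ 0.4349, -0.3066]), array([89.6, 29.7]), -9.3) z [0.0239 0.0293 0.034 ]
c 302 (array([ 0.4327, -0.4071]), array([88.6, 29.7]), -2.2) z [0.0223 0.029  0.0337]
wedge 546 (array([ 0.6335, -0.1293]), array([148.3,  38. ]), -31.8) z [0.0074 0.0191 0.0321]
grad [ 0.16206675 -0.0951411  -0.0972756 ] yaw downhill 149.58498468864354
stove 7654 (array([0.5591, 0.2669]), array([346.1, 252.7]), -81.2) z [0.1915 0.1957 0.1997]
elbow 1059 (array([0.5217, 0.3609]), array([113. ,  53.1]), 43.6) z [0.2484 0.2818 0.289 ]
lid 3105 (array([ 0.5932, -0.3505]), array([205.2, 201.6]), 54.6) z [0.0054 0.0153 0.0263]
knob 94 (array([ 0.5941, -0.3492]), array([29.7, 29.5]), 4.9) z [0.054  0.0625 0.0664]
door 227 (array([0.616 , 0.0636]), array([184.2,  30.2]), 38.7) z [0.0461 0.0704 0.0787]
lid [ 0.59078937 -0.34332927  0.05949521]
bowl [ 0.7889729  -0.20370841  0.00102572]
salt [0.79090335 0.04839238 0.05930761]
```

View pics/crop1.png

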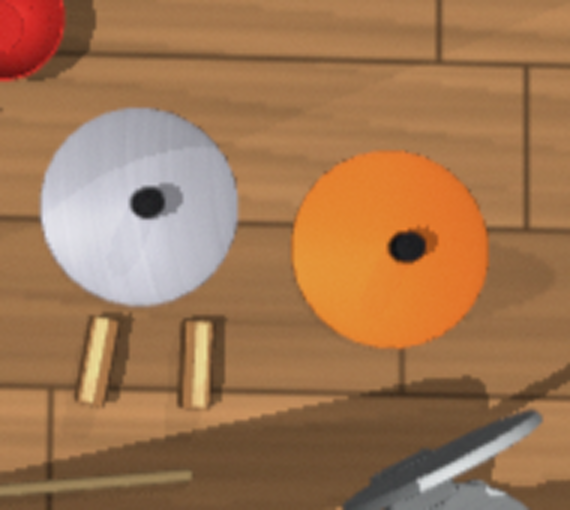

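The crop confirms it: the silver lid with the black knob at crop (148,200) is the stainless one. The other one at (405,245) is orange, so it is excluded. Next I refine the hole and work out the first grasp.

```bash
cat >> h.py <<'E'
import sys
def go(*targets):
    """targets (x,y,z,theta_deg of tool x axis), tool down -> rows shift+turn from present pose"""
    s=get_state();q=s['orientation'];R0=R.from_quat([q[1],q[2],q[3],q[0]])
    for x,y,z,t in targets:
        a=np.radians(t);Rt=R.from_matrix(np.array([[np.cos(a),np.sin(a),0],[np.sin(a),-np.cos(a),0],[0,0,-1]]))
        dp=R0.inv().apply(np.array([x,y,z])-s['tcp_pos']);dr=(R0.inv()*Rt).as_rotvec(degrees=True)
        print((x,y,z,t),'->',np.round(dp,4),np.round(dr,1))
def st():
    s=get_state();q=s['orientation'];X=R.from_quat([q[1],q[2],q[3],q[0]]).as_matrix()[:,0]
    print('t',round(s['clock'],2),'tcp',np.round(s['tcp_pos'],4),'th',round(np.degrees(np.arctan2(X[1],X[0])),1),'q',np.round(s['joint_pos'],2),'F',np.round(s['wrist_force'],1),'gap',round(s['finger_gap'],4),'grip',round(s['grip_force'],1))
E
python3 - <<'E'
from h import *
z=np.load('top0.npz');im,d=z['im'],z['d'];P=pts('top',d)
H=P[...,2]
plate=((H>.185)&(H<.21)).astype(np.uint8)
m=np.zeros_like(plate);m[150:250,95:185]=1
low=((H<.17)&(m>0)).astype(np.uint8)
c=max(cv2.findContours(low,cv2.RETR_EXTERNAL,cv2.CHAIN_APPROX_NONE)[0],key=cv2.contourArea)
# edge rays onto z=.196
C=calibration('top');K=C['mtx'];T=np.array(C['world_from_camera'])
uv=c[:,0].astype(float);D=np.c_[(uv[:,0]-K[0][2])/K[0][0],-(uv[:,1]-K[1][2])/K[1][1],-np.ones(len(uv))]@T[:3,:3].T
X=T[:3,3]+D*((.196-T[2,3])/D[:,2])[:,None]
A=np.c_[2*X[:,:2],np.ones(len(X))];s=np.linalg.lstsq(A,(X[:,:2]**2).sum(1),rcond=None)[0]
print('hole',s[:2],'r',np.sqrt(s[2]+s[0]**2+s[1]**2), cv2.boundingRect(c))
cp=max(cv2.findContours(plate,cv2.RETR_EXTERNAL,cv2.CHAIN_APPROX_NONE)[0],key=cv2.contourArea)
print('plate',rect(P[cp[:,0,1],cp[:,0,0]]))
# lid rim circle
lm=((H>.004)&(H<.07)).astype(np.uint8);k=np.zeros_like(lm);k[155:240,305:390]=1
c=max(cv2.findContours(lm*k,cv2.RETR_EXTERNAL,cv2.CHAIN_APPROX_NONE)[0],key=cv2.contourArea)
Q=P[c[:,0,1],c[:,0,0]];A=np.c_[2*Q[:,:2],np.ones(len(Q))];s=np.linalg.lstsq(A,(Q[:,:2]**2).sum(1),rcond=None)[0];print('lid',s[:2])
st();go((.433,-.407,.1,-2),(.433,-.407,.003,-2))
E
```

```text
hole [0.56356134 0.23259691] r 0.08797827453077212 (106, 166, 67, 67)
plate (array([0.5587, 0.269 ]), array([341.8, 252.7]), -81.2)
lid [ 0.59430022 -0.34940854]
t 0.1 tcp [ 0.1404 -0.5571  0.2305] th 14.1 q [-1.46  0.31  0.05  1.3  -0.    1.43] F [-0.4  0.5  0.3] gap 0.085 grip 0.0
(0.433, -0.407, 0.1, -2) -> [ 0.3204 -0.0739  0.1307] [-0.1  0.  16.1]
(0.433, -0.407, 0.003, -2) -> [ 0.3203 -0.0737  0.2277] [-0.1  0.  16.1]
```

Call:
{"name": "drive_tool", "arguments": {
  "deltas": [
    [[60,0.02,-0.06,0,0,0,3],[60,0.036,-0.125,0,0,0,6],[60,0.09,-0.11,0,0,0,9],[60,0.15,-0.1,0,0,0,12],[60,0.21,-0.09,0.03,0,0,16],[60,0.27,-0.08,0.06,0,0,16],[60,0.32,-0.074,0.1,0,0,16],[60,0.32,-0.074,0.15,0,0,16],[60,0.32,-0.074,0.2,0,0,16],[60,0.32,-0.074,0.227,0,0,16],[60,0.32,-0.074,0.227,0,0,16],[60,0.32,-0.074,0.227,0,0,16]]
  ],
  "newtons": 40
}}

```text
clock: 1.6
tcp_pos: [0.4331, -0.4084, 0.0053]
orientation: [0.001, 1.0, -0.016, 0.0]
wrist_force: [-0.2, -0.3, 1.0]
finger_gap: 0.0651
grip_force: 0.0
```

```bash
python3 - <<'E'
from h import *
st();go((.433,-.407,.003,-2),(.433,-.407,.25,-2))
im,d=read_camera('wrist');save('w1',im)
im,d=read_camera('scene');save('s1',im)
import numpy as np
save('c1',np.hstack([cv2.resize(im,(400,300)),cv2.resize(cv2.imread('pics/w1.png')[:,:,::-1],(400,300))]))
E
```

```text
t 1.6 tcp [ 0.4331 -0.4084  0.0053] th -1.9 q [-0.89  0.51 -0.24  0.82 -0.    2.28] F [-0.2 -0.3  1. ] gap 0.0651 grip 0.0
(0.433, -0.407, 0.003, -2) -> [-0.0002 -0.0014  0.0023] [ 0.1 -0.   0.1]
(0.433, -0.407, 0.25, -2) -> [ 0.     -0.0011 -0.2447] [ 0.1 -0.   0.1]
```

View pics/c1.png

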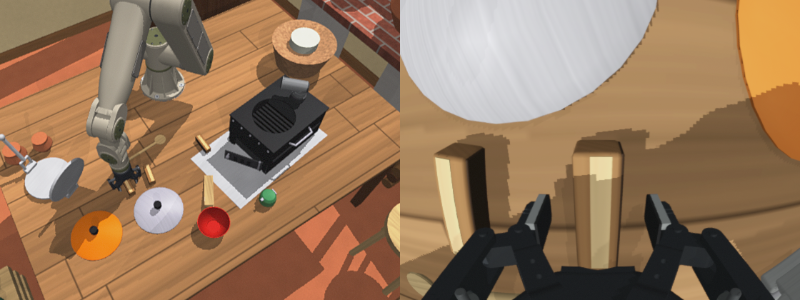

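The left half shows the arm over the split pair. The right half is the wrist view, with the split at (598,200) centred between the pads. Grip it and lift.

Call:
{"name": "drive_tool", "arguments": {
  "deltas": [
    [[60,0,-0.001,0.001,0,0,0],[200,0,-0.001,0.001,0,0,0],[200,0,-0.001,0.001,0,0,0],[200,0,-0.001,0.001,0,0,0],[200,0,-0.001,0.001,0,0,0],[200,0,-0.001,-0.05,0,0,0],[200,0,-0.001,-0.11,0,0,0],[200,0,-0.001,-0.17,0,0,0],[200,0,-0.001,-0.24,0,0,0],[200,0,-0.001,-0.24,0,0,0]]
  ],
  "newtons": 50
}}

```text
clock: 2.95
tcp_pos: [0.4342, -0.4085, 0.2496]
orientation: [0.003, 1.0, -0.016, 0.003]
wrist_force: [0.9, -0.3, -1.4]
finger_gap: 0.0273
grip_force: 50.0
```

```bash
python3 - <<'E'
from h import *
st();go((.5,-.1,.25,30),(.5,-.1,.25,60),(.564,.233,.25,99),(.564,.233,.165,99))
E
```

```text
t 2.95 tcp [ 0.4342 -0.4085  0.2496] th -1.9 q [-0.89  0.34  0.13  1.35 -0.    2.28] F [ 0.9 -0.3 -1.4] gap 0.0273 grip 50.0
(0.5, -0.1, 0.25, 30) -> [ 0.0558 -0.3105 -0.0022] [  0.5  -0.2 -31.9]
(0.5, -0.1, 0.25, 60) -> [ 0.0558 -0.3105 -0.0022] [  0.5  -0.1 -61.9]
(0.564, 0.233, 0.25, 99) -> [ 0.1089 -0.6453 -0.0041] [ 6.000e-01  1.000e-01 -1.009e+02]
(0.564, 0.233, 0.165, 99) -> [ 0.1085 -0.6459  0.0809] [ 6.000e-01  1.000e-01 -1.009e+02]
```

Call:
{"name": "drive_tool", "arguments": {
  "deltas": [
    [[200,0.055,-0.31,-0.003,0,0,-60],[200,0.055,-0.31,-0.003,0,0,-60],[200,0.055,-0.31,-0.003,0,0,-60],[200,0.055,-0.31,-0.003,0,0,-60],[200,0.055,-0.31,-0.003,0,0,-60],[200,0.109,-0.646,-0.003,0,0,-101],[200,0.109,-0.646,-0.003,0,0,-101],[200,0.109,-0.646,-0.003,0,0,-101],[200,0.109,-0.646,-0.003,0,0,-101],[200,0.109,-0.646,-0.003,0,0,-101],[200,0.109,-0.646,-0.003,0,0,-101],[200,0.109,-0.646,-0.003,0,0,-101]]
  ]
}}

```text
clock: 4.45
tcp_pos: [0.5618, 0.2376, 0.2449]
orientation: [-0.001, 0.647, 0.762, -0.001]
wrist_force: [0.2, -0.8, -0.2]
finger_gap: 0.0271
grip_force: 50.0
```

```bash
python3 - <<'E'
from h import *
st();go((.564,.233,.16,99))
E
```

```text
t 4.45 tcp [0.5618 0.2376 0.2449] th 99.4 q [0.27 0.38 0.18 1.37 0.   1.68] F [ 0.2 -0.8 -0.2] gap 0.0271 grip 50.0
(0.564, 0.233, 0.16, 99) -> [-0.0048  0.0017  0.0848] [-0.2  0.   0.4]
```

Call:
{"name": "drive_tool", "arguments": {
  "deltas": [
    [[200,-0.004,0.002,0.03,0,0,0],[200,-0.004,0.002,0.06,0,0,0],[200,-0.004,0.002,0.085,0,0,0],[200,-0.004,0.002,0.085,0,0,0],[110,-0.004,0.002,0.085,0,0,0],[110,-0.004,0.002,0.085,0,0,0],[110,-0.004,0.002,0.085,0,0,0],[110,-0.004,0.002,0.04,0,0,0],[110,-0.004,0.002,-0.01,0,0,0],[110,-0.004,0.002,-0.01,0,0,0]]
  ]
}}

```text
clock: 5.7
tcp_pos: [0.5676, 0.2325, 0.2628]
orientation: [0.003, 0.648, 0.761, 0.004]
wrist_force: [0.1, 0.5, 0.3]
finger_gap: 0.0486
grip_force: 0.0
```

```bash
cat >> h.py <<'E'
def splits():
    """oak blocks on the table, from both fixed cameras' depth: blobs 15..45 mm high, ~90x29"""
    for cam in ['top','scene']:
        im,d=read_camera(cam);np.savez(cam+'.npz',im=im,d=d);P=pts(cam,d);H=P[...,2]
        m=((H>.012)&(H<.045)&(d>0)).astype(np.uint8)
        k,l,s,_=cv2.connectedComponentsWithStats(m,connectivity=4)
        for i in range(1,k):
            if 80<s[i,4]<900:
                Q=P[l==i];Q=Q[Q[:,2]>.022] if cam=='top' else Q
                if len(Q)<40: continue
                r=rect(Q)
                if 55<r[1][0]<170 and 15<r[1][1]<60: print(cam,s[i,:5],r,np.round(np.percentile(Q[:,2],90),3))
E
python3 - <<'E'
from h import *
splits();st();go((.435,-.307,.25,0),(.435,-.307,.1,-9),(.427,-.027,.25,2))
E
```

```text
top [207 129  22  12  92] (array([0.7765, 0.0477]), array([66.1, 24.2]), -75.3) 0.044
top [265 160  29  36 425] (array([ 0.6655, -0.1486]), array([73.7, 37.3]), -32.8) 0.033
top [325 235  15  31 302] (array([ 0.4349, -0.3066]), array([89.3, 29.8]), -9.8) 0.033
top [235 236  10  30 297] (array([ 0.427 , -0.0266]), array([87.3, 27.7]), 1.5) 0.033
top [231 356  32  31 358] (array([ 0.0645, -0.0632]), array([78.1, 38.3]), 44.8) 0.043
top [212 359  26  15 151] (array([0.0765, 0.008 ]), array([70.1, 20.4]), 76.4) 0.043
top [193 362  21  24 211] (array([0.0447, 0.0637]), array([58.2, 17.1]), -64.8) 0.043
scene [413  98  35  11 125] (array([0.3667, 0.6397]), array([128.6,  28.2]), 68.7) 0.042
scene [245 104  13  18 104] (array([0.0502, 0.0731]), array([98.2, 41.3]), -30.8) 0.041
scene [198 108  12  18  94] (array([-0.0225, -0.0841]), array([107. ,  23.9]), -3.5) 0.041
scene [273 188  22  25 253] (array([ 0.4272, -0.0286]), array([98.5, 30.8]), -1.0) 0.032
scene [ 48 194  26  20 119] (array([ 0.0804, -0.6368]), array([84. , 42.4]), -82.6) 0.044
scene [200 230  18  28 265] (array([ 0.4361, -0.3086]), array([94.4, 29. ]), -9.7) 0.031
scene [286 260  13  30 342] (array([ 0.6602, -0.147 ]), array([94.7, 36.2]), -33.2) 0.03
scene [362 270  25  20 162] (array([0.8109, 0.0384]), array([70.2, 40.6]), 39.7) 0.042
t 5.8 tcp [0.5657 0.232  0.2582] th 99.1 q [ 0.26  0.38  0.21  1.4  -0.    1.67] F [-0.2 -0.8  0.1] gap 0.0488 grip 0.0
(0.435, -0.307, 0.25, 0) -> [-0.5114 -0.2148  0.0076] [ 0.1 -0.1 99.1]
(0.435, -0.307, 0.1, -9) -> [-0.5114 -0.2151  0.1576] [ 1.000e-01 -1.000e-01  1.081e+02]
(0.427, -0.027, 0.25, 2) -> [-0.2337 -0.1782  0.0077] [ 0.1 -0.1 97.1]
```

Call:
{"name": "drive_tool", "arguments": {
  "deltas": [
    [[60,-0.05,-0.04,0.008,0,0,10],[60,-0.11,-0.08,0.008,0,0,21],[60,-0.234,-0.178,0.008,0,0,97],[60,-0.234,-0.178,0.008,0,0,97],[60,-0.234,-0.178,0.008,0,0,97],[60,-0.234,-0.178,0.05,0,0,97],[60,-0.234,-0.178,0.08,0,0,97],[60,-0.234,-0.178,0.1,0,0,97],[60,-0.234,-0.178,0.13,0,0,97],[60,-0.234,-0.178,0.15,0,0,97],[60,-0.234,-0.178,0.15,0,0,97],[60,-0.234,-0.178,0.15,0,0,97]]
  ]
}}

```text
clock: 7.3
tcp_pos: [0.4264, -0.0274, 0.1073]
orientation: [-0.0, 1.0, 0.019, -0.0]
wrist_force: [1.2, -0.5, -0.3]
finger_gap: 0.0652
grip_force: 0.0
```

```bash
python3 - <<'E'
from h import *
st();go((.427,-.027,.004,2))
im,d=read_camera('top');H=pts('top',d)[...,2];print('in stove',np.round(np.percentile(H[175:225,115:165],[50,90,99]),3))
E
```

```text
t 7.3 tcp [ 0.4264 -0.0274  0.1073] th 2.2 q [-0.25  0.11 -0.53  0.93 -0.    2.85] F [ 1.2 -0.5 -0.3] gap 0.0652 grip 0.0
(0.427, -0.027, 0.004, 2) -> [ 0.0006 -0.0004  0.1033] [-0.   0.   0.2]
in stove [0.089 0.119 0.127]
```

Now the second split: descend, grip and lift.

Call:
{"name": "drive_tool", "arguments": {
  "deltas": [
    [[60,0,0,0.05,0,0,0],[60,0,0,0.09,0,0,0],[60,0,0,0.103,0,0,0],[60,0,0,0.103,0,0,0],[200,0,0,0.103,0,0,0],[200,0,0,0.103,0,0,0],[200,0,0,0.103,0,0,0],[200,0,0,0.103,0,0,0],[200,0,0,0.05,0,0,0],[200,0,0,-0.01,0,0,0],[200,0,0,-0.08,0,0,0],[200,0,0,-0.14,0,0,0]]
  ]
}}

```text
clock: 8.85
tcp_pos: [0.4264, -0.0274, 0.2452]
orientation: [0.0, 1.0, 0.019, 0.001]
wrist_force: [0.6, -0.8, -0.8]
finger_gap: 0.0267
grip_force: 49.2
```

```bash
python3 - <<'E'
from h import *
st();go((.569,.203,.25,99),(.569,.233,.165,99))
E
```

```text
t 8.85 tcp [ 0.4264 -0.0274  0.2452] th 2.1 q [-0.25  0.02 -0.27  1.27 -0.    2.85] F [ 0.6 -0.8 -0.8] gap 0.0267 grip 49.2
(0.569, 0.203, 0.25, 99) -> [ 0.1511 -0.225  -0.0047] [  0.1  -0.  -96.9]
(0.569, 0.233, 0.165, 99) -> [ 0.1521 -0.255   0.0803] [  0.1  -0.  -96.9]
```

Call:
{"name": "drive_tool", "arguments": {
  "deltas": [
    [[200,0.17,-0.255,-0.005,0,0,-97],[200,0.17,-0.255,-0.005,0,0,-97],[200,0.17,-0.255,-0.005,0,0,-97],[200,0.17,-0.255,-0.005,0,0,-97],[200,0.17,-0.255,-0.005,0,0,-97],[200,0.17,-0.255,-0.005,0,0,-97],[200,0.17,-0.255,-0.005,0,0,-97],[200,0.17,-0.255,-0.005,0,0,-97],[200,0.17,-0.255,-0.005,0,0,-97],[200,0.17,-0.255,0.03,0,0,-97],[200,0.17,-0.255,0.06,0,0,-97],[200,0.17,-0.255,0.06,0,0,-97]]
  ]
}}

```text
clock: 10.35
tcp_pos: [0.5852, 0.2332, 0.1803]
orientation: [-0.001, 0.649, 0.761, -0.002]
wrist_force: [-0.5, 0.3, -0.2]
finger_gap: 0.0271
grip_force: 49.3
```

Call:
{"name": "drive_tool", "arguments": {
  "deltas": [
    [[200,0,0,0,0,0,0],[110,0,0,0,0,0,0],[110,0,0,0,0,0,0],[110,0,0,0,0,0,0],[110,0,0,-0.03,0,0,0],[110,0,0,-0.08,0,0,0],[110,0,0,-0.08,0,0,0]]
  ]
}}

```text
clock: 11.22
tcp_pos: [0.5892, 0.2342, 0.2673]
orientation: [0.003, 0.649, 0.761, 0.003]
wrist_force: [0.4, 0.3, 0.5]
finger_gap: 0.0484
grip_force: 0.0
```

```bash
python3 - <<'E'
from h import *
splits();st();go((.435,-.307,.25,-9.5),(.435,-.307,.1,-9.5))
E
```

```text
top [207 128  22  13  87] (array([0.7768, 0.0468]), array([63.8, 24.7]), -76.6) 0.044
top [267 160  27  36 409] (array([ 0.6619, -0.1467]), array([82.7, 37.9]), -31.8) 0.033
top [325 235  15  31 303] (array([ 0.435 , -0.3064]), array([89.3, 29.2]), -9.9) 0.034
scene [421  99  26  10  93] (array([0.3726, 0.6497]), array([98.8, 19.5]), 76.0) 0.041
scene [ 46 194  28  20 121] (array([ 0.0738, -0.6416]), array([86.6, 45.3]), 89.0) 0.043
scene [200 230  18  28 266] (array([ 0.4365, -0.3087]), array([97.3, 29.1]), -9.9) 0.032
scene [286 258  13  32 346] (array([ 0.6569, -0.1445]), array([103.2,  36. ]), -32.6) 0.03
scene [362 271  25  19 172] (array([0.81  , 0.0422]), array([69.2, 47.3]), 52.6) 0.043
t 11.32 tcp [0.5874 0.2338 0.2628] th 99.1 q [ 0.25  0.42  0.28  1.43 -0.    1.66] F [-0.2 -0.4 -1.1] gap 0.0485 grip 0.0
(0.435, -0.307, 0.25, -9.5) -> [-0.5097 -0.2364  0.0124] [ 1.000e-01 -1.000e-01  1.086e+02]
(0.435, -0.307, 0.1, -9.5) -> [-0.5097 -0.2367  0.1624] [ 1.000e-01 -1.000e-01  1.086e+02]
```

Call:
{"name": "drive_tool", "arguments": {
  "deltas": [
    [[60,-0.51,-0.237,0.012,0,0,108],[60,-0.51,-0.237,0.012,0,0,108],[60,-0.51,-0.237,0.012,0,0,108],[60,-0.51,-0.237,0.012,0,0,108],[60,-0.51,-0.237,0.012,0,0,108],[60,-0.51,-0.237,0.012,0,0,108],[60,-0.51,-0.237,0.012,0,0,108],[60,-0.51,-0.237,0.012,0,0,108],[60,-0.51,-0.237,0.06,0,0,108],[60,-0.51,-0.237,0.12,0,0,108],[60,-0.51,-0.237,0.162,0,0,108],[60,-0.51,-0.237,0.162,0,0,108]]
  ]
}}

```text
clock: 12.82
tcp_pos: [0.4301, -0.3043, 0.0952]
orientation: [-0.004, 0.997, -0.078, -0.005]
wrist_force: [-1.0, 0.6, 0.4]
finger_gap: 0.0653
grip_force: 0.0
```

```bash
python3 - <<'E'
from h import *
splits();st();go((.435,-.307,.004,-9.7))
E
```

```text
top [206 128  23  13  89] (array([0.7779, 0.0482]), array([67.2, 27.4]), -79.6) 0.042
top [266 160  28  35 411] (array([ 0.6537, -0.1418]), array([100.6,  38.1]), -31.5) 0.033
top [ 27 271  18  50 117] (array([0.2836, 0.5677]), array([150.1,  29.6]), 15.9) 0.043
top [202 356  36  21 302] (array([0.0824, 0.0147]), array([82.5, 34. ]), -77.0) 0.041
scene [ 46 193  28  21 129] (array([ 0.0727, -0.6405]), array([86.4, 49.6]), -87.7) 0.043
scene [200 230  18  28 268] (array([ 0.4387, -0.309 ]), array([94.9, 29.2]), -10.3) 0.032
scene [ 91 256  19  22 105] (array([ 0.341 , -0.6188]), array([71.1, 15.9]), -70.5) 0.041
scene [286 257  13  33 352] (array([ 0.656 , -0.1438]), array([102.6,  36.2]), -32.6) 0.03
scene [362 267  25  23 162] (array([0.8075, 0.0397]), array([69.3, 48.6]), 29.2) 0.043
t 12.93 tcp [ 0.4338 -0.3071  0.1006] th -8.8 q [-0.77  0.31 -0.29  0.97 -0.    2.53] F [ 0.9 -0.1  0.3] gap 0.0652 grip 0.0
(0.435, -0.307, 0.004, -9.7) -> [ 0.0012 -0.0002  0.0965] [-0.   0.1  0.9]
```

Call:
{"name": "drive_tool", "arguments": {
  "deltas": [
    [[60,0.001,0,0.05,0,0,1],[60,0.001,0,0.085,0,0,1],[60,0.001,0,0.097,0,0,1],[60,0.001,0,0.097,0,0,1],[200,0.001,0,0.097,0,0,1],[200,0.001,0,0.097,0,0,1],[200,0.001,0,0.097,0,0,1],[200,0.001,0,0.097,0,0,1],[200,0.001,0,0.05,0,0,1],[200,0.001,0,-0.01,0,0,1],[200,0.001,0,-0.08,0,0,1],[200,0.001,0,-0.15,0,0,1]]
  ]
}}

```text
clock: 14.42
tcp_pos: [0.4348, -0.3075, 0.2379]
orientation: [0.0, 0.996, -0.086, 0.0]
wrist_force: [0.9, -1.0, -0.7]
finger_gap: 0.0272
grip_force: 50.0
```

```bash
python3 - <<'E'
from h import *
st();go((.545,.230,.25,99),(.545,.23,.18,99))
E
```

```text
t 14.43 tcp [ 0.4348 -0.3075  0.2379] th -9.9 q [-0.77  0.23 -0.05  1.29 -0.    2.55] F [ 0.9 -1.  -0.7] gap 0.0272 grip 50.0
(0.545, 0.23, 0.25, 99) -> [ 0.0166 -0.5484 -0.0124] [ 1.000e-01  0.000e+00 -1.089e+02]
(0.545, 0.23, 0.18, 99) -> [ 0.0165 -0.5484  0.0576] [ 1.000e-01  0.000e+00 -1.089e+02]
```

Call:
{"name": "drive_tool", "arguments": {
  "deltas": [
    [[200,0.016,-0.548,-0.02,0,0,-109],[200,0.016,-0.548,-0.02,0,0,-109],[200,0.016,-0.548,-0.02,0,0,-109],[200,0.016,-0.548,-0.02,0,0,-109],[200,0.016,-0.548,-0.02,0,0,-109],[200,0.016,-0.548,-0.02,0,0,-109],[200,0.016,-0.548,-0.02,0,0,-109],[200,0.016,-0.548,-0.02,0,0,-109],[200,0.016,-0.548,-0.02,0,0,-109],[200,0.016,-0.548,-0.02,0,0,-109],[200,0.016,-0.548,0.02,0,0,-109],[200,0.016,-0.548,0.06,0,0,-109]]
  ]
}}

```text
clock: 15.92
tcp_pos: [0.5451, 0.23, 0.1752]
orientation: [0.001, 0.648, 0.761, 0.001]
wrist_force: [0.4, -0.2, -1.5]
finger_gap: 0.0271
grip_force: 50.0
```

Call:
{"name": "drive_tool", "arguments": {
  "deltas": [
    [[200,0,0,0,0,0,0],[200,0,0,0,0,0,0],[110,0,0,0,0,0,0],[110,0,0,0,0,0,0],[110,0,0,0,0,0,0],[110,0,0,-0.04,0,0,0],[110,0,0,-0.1,0,0,0],[110,0,0,-0.16,0,0,0],[0,0,0,-0.16,0,0,0]]
  ]
}}

```text
clock: 17.05
tcp_pos: [0.5466, 0.2301, 0.3416]
orientation: [0.003, 0.648, 0.761, 0.004]
wrist_force: [-1.2, -0.1, -0.7]
finger_gap: 0.0652
grip_force: 0.0
```

```bash
python3 - <<'E'
from h import *
splits();st()
z=np.load('top.npz');im,d=z['im'],z['d'];P=pts('top',d);H=P[...,2]
m=np.zeros(H.shape,np.uint8);m[175:250,45:115]=1;m&=((H>.225)&(H<.31))
Q=P[m>0];print(rect(Q),rect(Q[Q[:,2]>.275]))
i2=np.load('scene.npz')['im']
save('c2',np.hstack([cv2.resize(im[130:270,40:240],(400,280)),cv2.resize(i2,(400,280))]))
a=np.radians(98.8-98.8);go((.5409,.3812,.36,224))
E
```

```text
top [206 129  23  12  94] (array([0.7776, 0.0491]), array([66.1, 26.7]), -81.0) 0.044
top [266 160  28  36 421] (array([ 0.6603, -0.146 ]), array([85.4, 37.7]), -31.7) 0.033
top [209 356  55  36 572] (array([ 0.0719, -0.0302]), array([145.6,  44.9]), 67.9) 0.042
top [428 368  23  27  94] (array([ 0.0649, -0.6185]), array([85.1, 42.1]), -32.9) 0.044
scene [407 100  39   9 157] (array([0.3584, 0.6248]), array([145.2,  28.1]), 63.9) 0.042
scene [ 50 194  24  20 116] (array([ 0.0782, -0.6335]), array([83.5, 38.9]), -74.0) 0.043
scene [286 256  13  34 355] (array([ 0.6535, -0.1423]), array([109. ,  36.1]), -32.6) 0.03
scene [362 271  25  19 161] (array([0.8122, 0.0364]), array([69.9, 43.5]), 38.9) 0.042
t 17.15 tcp [0.5451 0.2296 0.3361] th 99.1 q [ 0.26  0.35  0.35  1.57 -0.    1.67] F [-0.9 -0.2 -1. ] gap 0.0791 grip 0.0
(array([0.4962, 0.3368]), array([53.9, 42.5]), -46.6) (array([0.4952, 0.3346]), array([47.4, 42.4]), -55.2)
(0.5409, 0.3812, 0.36, 224) -> [ 0.1503  0.02   -0.0238] [ 1.000e-01  1.000e-01 -1.249e+02]
```

View pics/c2.png

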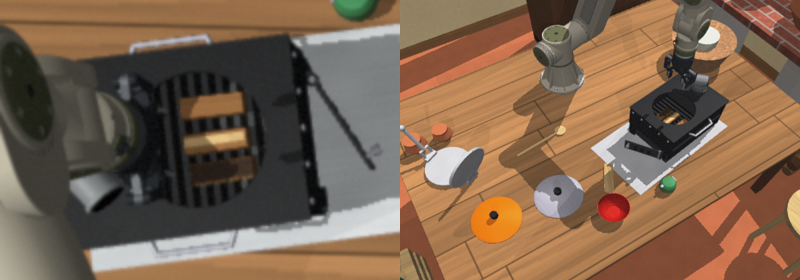

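The left crop shows all three splits side by side in the hole, at (215,105), (215,138) and (225,168). The right view shows none left on the table. Next is the elbow: its mouth is at about 224°, and it has to turn to about 99°.

Call:
{"name": "drive_tool", "arguments": {
  "deltas": [
    [[0,0,0,-0.03,0,0,-10],[0,0.15,0.02,-0.03,0,0,-125],[0,0.15,0.02,-0.03,0,0,-125],[0,0.15,0.02,-0.03,0,0,-125],[0,0.15,0.02,-0.03,0,0,-125],[0,0.15,0.02,-0.03,0,0,-125],[0,0.15,0.02,-0.03,0,0,-125],[0,0.15,0.02,-0.03,0,0,-125],[0,0.15,0.02,-0.03,0,0,-125],[0,0.15,0.02,-0.03,0,0,-125],[0,0.15,0.02,-0.03,0,0,-125],[0,0.15,0.02,-0.03,0,0,-125]]
  ]
}}

```text
clock: 18.65
tcp_pos: [0.5401, 0.3805, 0.3628]
orientation: [-0.002, -0.378, 0.926, -0.0]
wrist_force: [-0.0, 0.2, -0.2]
finger_gap: 0.0856
grip_force: 0.0
```

```bash
python3 - <<'E'
from h import *
st();go((.5409,.3812,.241,224));st()
im,d=read_camera('wrist');save('w2',im)
E
```

```text
t 18.65 tcp [0.5401 0.3805 0.3628] th -135.6 q [ 0.49  0.53  0.7   1.74 -0.   -0.28] F [-0.   0.2 -0.2] gap 0.0856 grip 0.0
(0.5409, 0.3812, 0.241, 224) -> [-0.0016 -0.0002  0.1218] [ 0.1 -0.2  0.4]
t 18.65 tcp [0.5401 0.3805 0.3628] th -135.6 q [ 0.49  0.53  0.7   1.74 -0.   -0.28] F [-0.   0.2 -0.2] gap 0.0856 grip 0.0
```

View pics/w2.png

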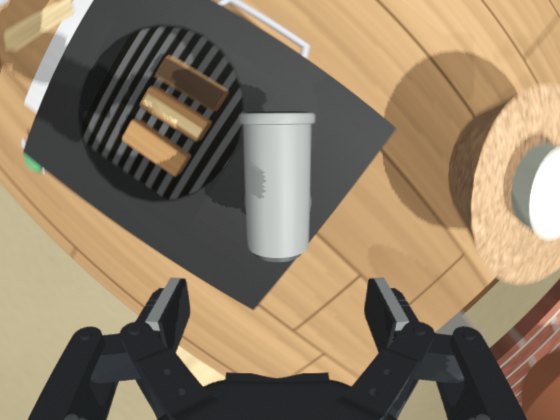

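The wrist view shows the pipe at (278,185), upright in the picture and centred between the pads, with its mouth at the top (278,118). Descend and grip.

Call:
{"name": "drive_tool", "arguments": {
  "deltas": [
    [[0,-0.001,0,0.05,0,0,0],[0,-0.001,0,0.1,0,0,0],[0,-0.001,0,0.122,0,0,0],[0,-0.001,0,0.122,0,0,0],[180,-0.001,0,0.122,0,0,0],[180,-0.001,0,0.122,0,0,0],[180,-0.001,0,0.122,0,0,0],[180,-0.001,0,0.122,0,0,0]]
  ],
  "newtons": 40
}}

```text
clock: 19.7
tcp_pos: [0.5415, 0.3825, 0.2452]
orientation: [0.001, -0.376, 0.927, 0.001]
wrist_force: [-2.8, 2.6, 6.7]
finger_gap: 0.0489
grip_force: 44.2
```

Call:
{"name": "drive_tool", "arguments": {
  "deltas": [
    [[180,0,0,0,0,0,10],[180,0,0,0,0,0,20],[180,0,0,0,0,0,31],[180,0,0,0,0,0,41],[180,0,0,0.001,0,0,52],[180,0,0,0.001,0,0,62],[180,0,0,0.001,0,0,73],[180,0,0,0.001,0,0,83],[180,0,0,0.002,0,0,94],[180,0,0,0.002,0,0,104],[180,0,0,0.002,0,0,115],[180,0,0,0.002,0,0,125]]
  ]
}}

```text
clock: 21.2
tcp_pos: [0.5409, 0.3808, 0.243]
orientation: [0.001, 0.651, 0.759, -0.0]
wrist_force: [-4.1, -2.1, 6.2]
finger_gap: 0.049
grip_force: 44.3
```

Call:
{"name": "drive_tool", "arguments": {
  "deltas": [
    [[180,0,0,0,0,0,0],[180,0,0,0,0,0,0],[0,0,0,0,0,0,0],[0,0,0,0,0,0,0],[0,0,0,0,0,0,0],[0,0,0,0,0,0,0],[0,0,0,-0.05,0,0,0],[0,0,0,-0.1,0,0,0],[0,0,0,-0.13,0,0,0]]
  ]
}}

```text
clock: 22.32
tcp_pos: [0.5415, 0.3816, 0.3742]
orientation: [0.001, 0.649, 0.761, 0.002]
wrist_force: [0.8, 0.3, 0.2]
finger_gap: 0.0857
grip_force: 0.0
```

```bash
python3 - <<'E'
from h import *
st();go((.5,.1,.36,90),(.5,.1,.36,10))
E
```

```text
t 22.32 tcp [0.5415 0.3816 0.3742] th 99.1 q [ 0.49  0.54  0.74  1.77 -0.    1.9 ] F [0.8 0.3 0.2] gap 0.0857 grip 0.0
(0.5, 0.1, 0.36, 90) -> [-0.2715 -0.0858  0.0137] [ 0.2 -0.1  9.1]
(0.5, 0.1, 0.36, 10) -> [-0.2715 -0.0858  0.0137] [ 0.1 -0.2 89.1]
```

```bash
cat >> h.py <<'E'
def fitc(Q):
    A=np.c_[2*Q[:,:2],np.ones(len(Q))];s=np.linalg.lstsq(A,(Q[:,:2]**2).sum(1),rcond=None)[0]
    return np.round(s[:2],4),round(float(np.sqrt(s[2]+s[0]**2+s[1]**2)),4)
def lid(u0,u1,v0,v1,z0,im,d):
    """silver lid: rim blob in a window of the top view, lying on height z0"""
    P=pts('top',d);H=P[...,2]-z0;m=np.zeros(H.shape,np.uint8);m[v0:v1,u0:u1]=((H>.004)&(H<.075))[v0:v1,u0:u1]
    c=max(cv2.findContours(m,cv2.RETR_EXTERNAL,cv2.CHAIN_APPROX_NONE)[0],key=cv2.contourArea)[:,0]
    k=(H>.05)&(m>0);print('rim',fitc(P[c[:,1],c[:,0]]),'knob',np.round(P[k][:,:2].mean(0),4),k.sum(),'z',P[k][:,2].max())
E
python3 - <<'E'
from h import *
st();im,d=read_camera('top');P=pts('top',d);H=P[...,2]
lid(300,396,145,245,0,im,d)
go((.594,-.349,.2,99),(.594,-.349,.1,99))
E
```

```text
t 22.32 tcp [0.5415 0.3816 0.3742] th 99.1 q [ 0.49  0.54  0.74  1.77 -0.    1.9 ] F [0.8 0.3 0.2] gap 0.0857 grip 0.0
rim (array([ 0.5942, -0.3501]), 0.0979) knob [ 0.6222 -0.3246] 119 z 0.06913779154952926
(0.594, -0.349, 0.2, 99) -> [-0.7301 -0.0657  0.1753] [ 0.4 -0.1  0.1]
(0.594, -0.349, 0.1, 99) -> [-0.7303 -0.0664  0.2753] [ 0.4 -0.1  0.1]
```

Call:
{"name": "drive_tool", "arguments": {
  "deltas": [
    [[30,-0.73,-0.066,0.1,0,0,0],[30,-0.73,-0.066,0.1,0,0,0],[30,-0.73,-0.066,0.1,0,0,0],[30,-0.73,-0.066,0.1,0,0,0],[30,-0.73,-0.066,0.1,0,0,0],[30,-0.73,-0.066,0.1,0,0,0],[30,-0.73,-0.066,0.1,0,0,0],[30,-0.73,-0.066,0.1,0,0,0],[30,-0.73,-0.066,0.15,0,0,0],[30,-0.73,-0.066,0.2,0,0,0],[30,-0.73,-0.066,0.25,0,0,0],[30,-0.73,-0.066,0.25,0,0,0]]
  ]
}}

```text
clock: 23.88
tcp_pos: [0.5894, -0.3133, 0.1592]
orientation: [0.0, 0.649, 0.761, 0.0]
wrist_force: [0.5, -0.8, -0.1]
finger_gap: 0.0753
grip_force: 0.0
```

```bash
python3 - <<'E'
from h import *
st()
im,d=read_camera('top');P=pts('top',d);H=P[...,2]
def elbow():
    m=np.zeros(H.shape,np.uint8);m[165:250,30:120]=1;m&=((H>.225)&(H<.31))
    Q=P[m>0];print('elbow',rect(Q),rect(Q[Q[:,2]>.275]),len(Q))
elbow()
im,d=read_camera('scene');Ps=pts('scene',d)
m=np.zeros(d.shape,bool);m[255:335,180:265]=1
hsv=cv2.cvtColor(im,cv2.COLOR_RGB2HSV)
k=m&(Ps[...,2]>.045)&(Ps[...,2]<.075)&(np.hypot(Ps[...,0]-.594,Ps[...,1]+.35)<.03)
print('knob scene',k.sum(),Ps[k].mean(0))
r=m&(Ps[...,2]>.004)&(Ps[...,2]<.035)
print(rect(Ps[r]))
iw,_=read_camera('wrist');save('w3',iw)
go((.594,-.35,.034,99))
E
```

```text
t 23.88 tcp [ 0.5894 -0.3133  0.1592] th 99.1 q [-0.61  0.52  0.18  1.23 -0.    0.8 ] F [ 0.5 -0.8 -0.1] gap 0.0753 grip 0.0
elbow (array([0.5353, 0.4088]), array([114.1,  52.6]), -80.5) (array([0.5347, 0.4088]), array([113.8,  45.4]), -82.0) 1064
knob scene 109 [ 0.59896469 -0.3523606   0.05840814]
(array([ 0.5941, -0.3536]), array([256.1, 249.9]), 57.8)
(0.594, -0.35, 0.034, 99) -> [-0.0387  0.0016  0.1221] [-0.3 -0.3 -0.1]
```

View pics/w3.png

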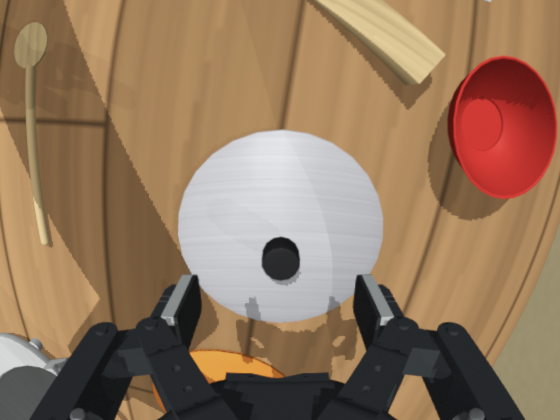

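The wrist view shows the silver lid's black knob at (280,258), on the grip's centre line. The elbow now measures 98–99.5°, against 98.8° for straight back. Grip the knob, with more force in case the grip slackens.

Call:
{"name": "drive_tool", "arguments": {
  "deltas": [
    [[30,-0.039,0.001,0.0,0,0,0],[30,-0.039,0.001,0.04,0,0,0],[30,-0.039,0.001,0.08,0,0,0],[30,-0.039,0.001,0.11,0,0,0],[30,-0.039,0.001,0.122,0,0,0],[30,-0.039,0.001,0.122,0,0,0],[200,-0.039,0.001,0.122,0,0,0],[200,-0.039,0.001,0.122,0,0,0],[200,-0.039,0.001,0.122,0,0,0],[200,-0.039,0.001,0.122,0,0,0],[200,-0.039,0.001,0.122,0,0,0]]
  ],
  "newtons": 80
}}

```text
clock: 25.4
tcp_pos: [0.5971, -0.3506, 0.0405]
orientation: [0.001, 0.649, 0.761, -0.0]
wrist_force: [-1.9, 1.0, 7.8]
finger_gap: 0.0294
grip_force: 79.1
```

Call:
{"name": "drive_tool", "arguments": {
  "deltas": [
    [[200,0,0,-0.04,0,0,0],[200,0,0,-0.1,0,0,0],[200,0,0,-0.16,0,0,0],[200,0,0,-0.22,0,0,0],[200,0,0,-0.22,0,0,0]]
  ]
}}

```text
clock: 26.02
tcp_pos: [0.5987, -0.3514, 0.2656]
orientation: [0.006, 0.649, 0.761, 0.0]
wrist_force: [1.0, -0.7, -2.7]
finger_gap: 0.0296
grip_force: 80.0
```

```bash
python3 - <<'E'
from h import *
st()
im,d=read_camera('scene');P=pts('scene',d);t=get_state()['tcp_pos']
r=(np.hypot(P[...,0]-t[0],P[...,1]-t[1])<.125)&(P[...,2]>t[2]-.06)&(P[...,2]<t[2]-.005)
hsv=cv2.cvtColor(im,cv2.COLOR_RGB2HSV);r&=(hsv[...,2]>100)
A=np.c_[P[r][:,:2],np.ones(r.sum())];print('lid plane grad',np.linalg.lstsq(A,P[r][:,2],rcond=None)[0],r.sum(),P[r].mean(0))
go((.5636,.233,.25,99),(.5636,.233,.23,99))
E
```

```text
t 26.02 tcp [ 0.5987 -0.3514  0.2656] th 99.1 q [-0.65  0.55  0.5   1.5   0.    0.76] F [ 1.  -0.7 -2.7] gap 0.0296 grip 80.0
lid plane grad [-0.01083551 -0.00163233  0.24400725] 3725 [ 0.61953362 -0.35946464  0.23788105]
(0.5636, 0.233, 0.25, 99) -> [0.5818 0.0589 0.0094] [0.2 0.2 0.1]
(0.5636, 0.233, 0.23, 99) -> [0.5819 0.0588 0.0294] [0.2 0.2 0.1]
```

Call:
{"name": "drive_tool", "arguments": {
  "deltas": [
    [[200,0.02,0.002,-0.01,0,0,0],[200,0.07,0.007,-0.01,0,0,0],[200,0.13,0.013,-0.01,0,0,0],[200,0.19,0.019,-0.01,0,0,0],[200,0.25,0.025,-0.01,0,0,0],[200,0.31,0.031,-0.01,0,0,0],[200,0.37,0.037,-0.01,0,0,0],[200,0.43,0.043,-0.01,0,0,0],[200,0.49,0.049,-0.01,0,0,0],[200,0.54,0.054,-0.01,0,0,0],[200,0.57,0.058,-0.01,0,0,0],[200,0.582,0.059,-0.01,0,0,0]]
  ]
}}

```text
clock: 27.58
tcp_pos: [0.5602, 0.2363, 0.2666]
orientation: [-0.001, 0.647, 0.762, -0.002]
wrist_force: [-1.1, 0.6, -2.8]
finger_gap: 0.0294
grip_force: 79.8
```

Call:
{"name": "drive_tool", "arguments": {
  "deltas": [
    [[200,0,0,0,0,0,0],[200,0,0,0,0,0,0],[200,0,0,0,0,0,0]]
  ]
}}

```text
clock: 27.95
tcp_pos: [0.5626, 0.2328, 0.2685]
orientation: [0.0, 0.649, 0.761, -0.0]
wrist_force: [-0.2, -0.5, -2.1]
finger_gap: 0.0298
grip_force: 79.8
```

```bash
python3 - <<'E'
from h import *
st()
im,d=read_camera('scene');P=pts('scene',d);t=get_state()['tcp_pos']
hsv=cv2.cvtColor(im,cv2.COLOR_RGB2HSV)
r=(np.hypot(P[...,0]-t[0],P[...,1]-t[1])<.125)&(P[...,2]>t[2]-.06)&(P[...,2]<t[2]-.005)&(hsv[...,2]>100)
print(r.sum(),rect(P[r]),np.percentile(P[r][:,2],[2,98]))
go((.5636,.233,.238,99),(.5636,.233,.35,99))
E
```

```text
t 27.95 tcp [0.5626 0.2328 0.2685] th 99.0 q [ 0.26  0.38  0.23  1.42 -0.    1.67] F [-0.2 -0.5 -2.1] gap 0.0298 grip 79.8
2586 (array([0.5686, 0.2287]), array([204.6, 195.3]), 46.2) [0.22778845 0.25354047]
(0.5636, 0.233, 0.238, 99) -> [-0.0001  0.0009  0.0306] [0. 0. 0.]
(0.5636, 0.233, 0.35, 99) -> [-0.0001  0.0009 -0.0814] [0. 0. 0.]
```

Call:
{"name": "drive_tool", "arguments": {
  "deltas": [
    [[200,0,0.001,0.015,0,0,0],[200,0,0.001,0.026,0,0,0],[200,0,0.001,0.032,0,0,0],[200,0,0.001,0.033,0,0,0],[200,0,0.001,0.033,0,0,0]]
  ]
}}

```text
clock: 28.62
tcp_pos: [0.5626, 0.2339, 0.2365]
orientation: [0.0, 0.649, 0.761, -0.0]
wrist_force: [-4.7, -1.8, 4.3]
finger_gap: 0.0296
grip_force: 80.6
```

```bash
python3 -c "
from h import *
st()"
```

```text
t 28.62 tcp [0.5626 0.2339 0.2365] th 99.1 q [ 0.26  0.38  0.15  1.35 -0.    1.67] F [-4.7 -1.8  4.3] gap 0.0296 grip 80.6
```

The lid is resting on the plate (force 4 N up, TCP at the expected 0.2365). Release it and back off upwards.

Call:
{"name": "drive_tool", "arguments": {
  "deltas": [
    [[200,0,0,0,0,0,0],[90,0,0,0,0,0,0],[40,0,0,0,0,0,0],[40,0,0,0,0,0,0],[40,0,0,-0.03,0,0,0],[40,0,0,-0.08,0,0,0],[40,-0.06,0,-0.1,0,0,-10],[40,-0.12,0,-0.1,0,0,-20],[40,-0.18,0,-0.1,0,0,-30],[40,-0.24,0,-0.1,0,0,-40],[40,-0.3,0,-0.1,0,0,-49],[40,-0.3,0,-0.1,0,0,-49]]
  ]
}}

```text
clock: 30.12
tcp_pos: [0.6115, -0.0665, 0.3345]
orientation: [-0.0, 0.277, 0.961, -0.0]
wrist_force: [0.1, 0.9, -0.1]
finger_gap: 0.0718
grip_force: 0.0
```

```bash
cat > chk.py <<'E'
from h import *
st();im,d=read_camera('top');np.savez('top.npz',im=im,d=d);P=pts('top',d);H=P[...,2]
m=np.zeros(H.shape,np.uint8);w=np.s_[150:250,90:190];Z=H-.196
m[w]=((Z>.004)&(Z<.04))[w]
c=max(cv2.findContours(m,cv2.RETR_EXTERNAL,cv2.CHAIN_APPROX_NONE)[0],key=cv2.contourArea)[:,0]
Q=P[c[:,1],c[:,0]];dd=np.hypot(*(Q[:,:2]-[.5636,.2326]).T);print('lid rim fit',fitc(Q),dd.min(),dd.max())
k=np.zeros(H.shape,bool);k[w]=((Z>.05)&(Z<.075))[w];print('knob',k.sum(),P[k].mean(0))
m=np.zeros(H.shape,np.uint8);m[140:230,230:310]=((H>.006)&(H<.05))[140:230,230:310]
n,l,s,_=cv2.connectedComponentsWithStats(m);i=1+s[1:,4].argmax();print('wedge',s[i],rect(P[l==i]))
splits()
E
python3 chk.py; python3 -c "
from h import *
go((.6718,-.1529,.1,148.3),(.6718,-.1529,.004,148.3))"
```

```text
t 30.12 tcp [ 0.6115 -0.0665  0.3345] th 147.8 q [-0.24  0.4   0.42  1.59 -0.    0.32] F [ 0.1  0.9 -0.1] gap 0.0718 grip 0.0
lid rim fit (array([0.5633, 0.2342]), 0.0988) 0.09103461671880801 0.10595844999215193
knob 134 [0.56260711 0.23286084 0.25772189]
wedge [259 160  35  46 437] (array([ 0.6377, -0.1346]), array([148.3,  47.2]), -29.7)
top [270 160  24  37 344] (array([ 0.6657, -0.149 ]), array([73.1, 37.1]), -32.6) 0.032
top [ 27 271  18  53 122] (array([0.2806, 0.5679]), array([155.5,  32.1]), 14.2) 0.042
top [219 356  44  31 459] (array([ 0.0691, -0.0399]), array([120.9,  45. ]), 67.8) 0.042
scene [ 46 194  28  20 119] (array([ 0.074, -0.641]), array([86.6, 47.7]), -89.6) 0.043
scene [ 91 256  19  22 110] (array([ 0.3404, -0.6186]), array([72.4, 15.3]), -65.8) 0.042
scene [286 258  13  32 361] (array([ 0.6574, -0.1447]), array([102.3,  36.2]), -32.6) 0.03
scene [362 271  24  19 156] (array([0.8096, 0.0343]), array([69.8, 35.2]), 27.5) 0.042
(0.6718, -0.1529, 0.1, 148.3) -> [-0.1    -0.0454  0.2353] [ 0.  -0.  -0.2]
(0.6718, -0.1529, 0.004, 148.3) -> [-0.1001 -0.0454  0.3313] [ 0.  -0.  -0.2]
```

The lid is centred to about 2 mm and lies flat, and the wedge has not moved. Now fetch the wedge by its heel half.

Call:
{"name": "drive_tool", "arguments": {
  "deltas": [
    [[60,-0.05,-0.02,0.06,0,0,0],[60,-0.1,-0.045,0.12,0,0,0],[60,-0.1,-0.045,0.18,0,0,0],[60,-0.1,-0.045,0.24,0,0,0],[60,-0.1,-0.045,0.29,0,0,0],[60,-0.1,-0.045,0.32,0,0,0],[60,-0.1,-0.045,0.331,0,0,0],[60,-0.1,-0.045,0.331,0,0,0],[200,-0.1,-0.045,0.331,0,0,0],[200,-0.1,-0.045,0.331,0,0,0],[200,-0.1,-0.045,0.331,0,0,0],[200,-0.1,-0.045,0.331,0,0,0]]
  ],
  "newtons": 60
}}

```text
clock: 31.78
tcp_pos: [0.6745, -0.1536, 0.0078]
orientation: [0.003, 0.274, 0.962, -0.0]
wrist_force: [0.9, 0.4, 6.8]
finger_gap: 0.0365
grip_force: 62.0
```

```bash
python3 -c "
from h import *
st();go((.6718,-.1529,.04,148.3),(.5744,-.1297,.04,98.8),(.5744,-.1297,.006,98.8))"
```

```text
t 31.77 tcp [ 0.6745 -0.1536  0.0078] th 148.1 q [-0.34  0.66  0.04  0.94  0.    0.22] F [0.9 0.4 6.8] gap 0.0365 grip 62.0
(0.6718, -0.1529, 0.04, 148.3) -> [ 0.0024 -0.0008 -0.0322] [ 0.1  0.3 -0.2]
(0.5744, -0.1297, 0.04, 98.8) -> [ 0.0974 -0.0325 -0.0327] [ 0.2  0.3 49.3]
(0.5744, -0.1297, 0.006, 98.8) -> [ 0.0976 -0.0325  0.0013] [ 0.2  0.3 49.3]
```

Call:
{"name": "drive_tool", "arguments": {
  "deltas": [
    [[200,0,0,-0.02,0,0,0],[200,0,0,-0.04,0,0,0],[200,0.03,-0.01,-0.04,0,0,10],[200,0.05,-0.02,-0.04,0,0,20],[200,0.07,-0.03,-0.04,0,0,30],[200,0.09,-0.033,-0.04,0,0,40],[200,0.098,-0.033,-0.04,0,0,49],[200,0.098,-0.033,-0.04,0,0,49],[200,0.098,-0.033,-0.02,0,0,49],[200,0.098,-0.033,-0.004,0,0,49],[200,0.098,-0.033,-0.001,0,0,49],[200,0.098,-0.033,-0.001,0,0,49]]
  ]
}}

```text
clock: 33.28
tcp_pos: [0.5723, -0.1296, 0.0071]
orientation: [0.001, 0.648, 0.762, 0.0]
wrist_force: [-3.0, 1.1, 11.4]
finger_gap: 0.0365
grip_force: 63.8
```

```bash
python3 - <<'E'
from h import *
st()
im,d=read_camera('scene');iw,_=read_camera('wrist')
save('c3',np.hstack([cv2.resize(im[150:300,220:420],(400,300),interpolation=cv2.INTER_CUBIC),cv2.resize(iw,(400,300))]))
go((.5744-.0214,-.1297+.1383,.007,98.8))
E
```

```text
t 33.27 tcp [ 0.5723 -0.1296  0.0071] th 99.3 q [-0.36  0.49 -0.27  0.81 -0.    1.05] F [-3.   1.1 11.4] gap 0.0365 grip 63.8
(0.553, 0.008599999999999997, 0.007, 98.8) -> [ 1.395e-01  3.200e-03 -1.000e-04] [0.1 0.  0.5]
```

View pics/c3.png

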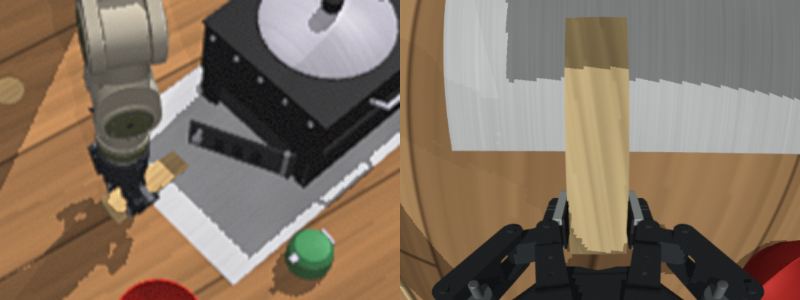

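The left crop shows the wedge in the grip pointing at the open door's free edge (195,135). The right half shows it straight between the pads. Now push slowly along the stove's +y, letting the wedge carry the door shut.

Call:
{"name": "drive_tool", "arguments": {
  "deltas": [
    [[200,0,0,-0.002,0,0,0],[200,0.01,0,-0.002,0,0,0],[200,0.02,0.001,-0.002,0,0,0],[200,0.03,0.001,-0.002,0,0,0],[200,0.04,0.001,-0.002,0,0,0],[200,0.05,0.001,-0.002,0,0,0],[200,0.06,0.002,-0.002,0,0,0],[200,0.07,0.002,-0.002,0,0,0],[200,0.08,0.002,-0.002,0,0,0],[200,0.09,0.003,-0.002,0,0,0],[200,0.1,0.003,-0.002,0,0,0],[200,0.1,0.003,-0.002,0,0,0]]
  ]
}}

```text
clock: 34.88
tcp_pos: [0.5588, -0.0288, 0.0075]
orientation: [-0.0, 0.648, 0.762, 0.001]
wrist_force: [-0.4, -0.2, -1.4]
finger_gap: 0.0366
grip_force: 62.4
```

```bash
cat > door.py <<'E'
from h import *
st()
im,d=read_camera('scene');np.savez('scene.npz',im=im,d=d);P=pts('scene',d)
c=np.array([.5585,.2675]);a=np.radians(8.8);ex=np.array([np.cos(a),np.sin(a)]);ey=np.array([-np.sin(a),np.cos(a)])
L=np.stack([(P[...,:2]-c)@ex,(P[...,:2]-c)@ey,P[...,2]],-1)
hsv=cv2.cvtColor(im,cv2.COLOR_RGB2HSV)
r=(L[...,2]>.025)&(L[...,2]<.055)&(abs(L[...,0])<.1)&(L[...,1]>-.29)&(L[...,1]<-.15)&(hsv[...,2]<75)
x,y=L[r][:,0],L[r][:,1]
for lo in np.arange(-.08,.08,.02):
    k=(x>=lo)&(x<lo+.02)
    if k.sum()>8: print('face x %.2f y'%(lo+.01),np.round(np.percentile(y[k],[10,50,90]),4),k.sum())
w=(hsv[...,1]>70)&(hsv[...,2]>100)&(L[...,2]>.002)&(L[...,2]<.04)&(abs(L[...,0])<.12)&(L[...,1]>-.35)&(L[...,1]<-.12)
if w.sum(): print('wedge pixels y max',np.percentile(L[w][:,1],98),'x',np.percentile(L[w][:,0],[5,50,95]))
save(sys.argv[1],cv2.resize(im[150:300,220:420],(800,600),interpolation=cv2.INTER_CUBIC))
E
python3 door.py d1
```

```text
t 34.88 tcp [ 0.5588 -0.0288  0.0075] th 99.2 q [-0.2   0.45 -0.34  0.78  0.    1.21] F [-0.4 -0.2 -1.4] gap 0.0366 grip 62.4
face x -0.07 y [-0.2647 -0.1713 -0.1667] 14
face x -0.05 y [-0.2118 -0.2092 -0.2064] 22
face x -0.03 y [-0.2088 -0.2063 -0.2046] 30
face x -0.01 y [-0.2051 -0.2015 -0.1978] 32
face x 0.01 y [-0.2005 -0.1981 -0.1948] 30
face x 0.03 y [-0.195  -0.1931 -0.1902] 34
face x 0.05 y [-0.1904 -0.1872 -0.1846] 34
face x 0.07 y [-0.1869 -0.183  -0.18  ] 28
wedge pixels y max -0.20801001687078863 x [-0.05941977 -0.04015165 -0.02468195]
```

View pics/d1.png

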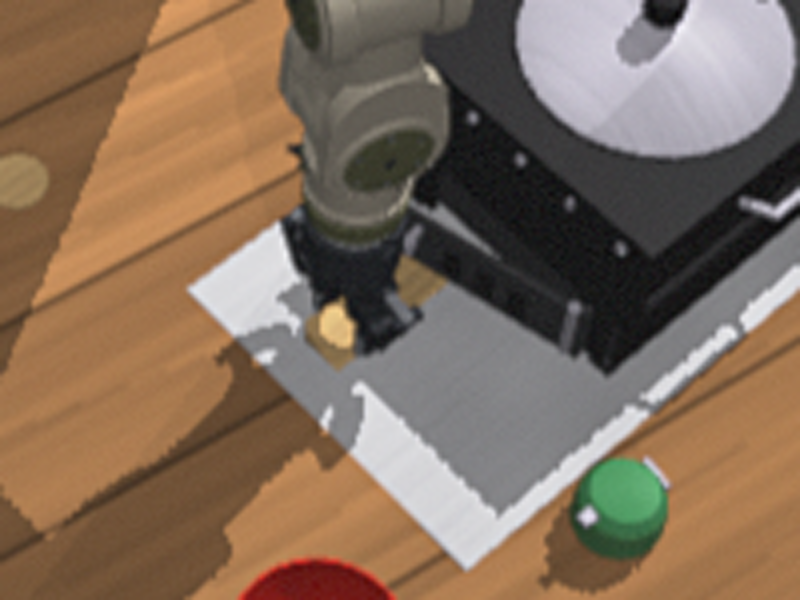

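The wedge at (420,283) is under the leaf and is carrying the door shut; it is now about 0.23 rad open. Keep pushing.

Call:
{"name": "drive_tool", "arguments": {
  "deltas": [
    [[200,0.008,0,0,0,0,0],[200,0.016,0,0,0,0,0],[200,0.024,0,0,0,0,0],[200,0.03,0,0,0,0,0],[200,0.034,0,0,0,0,0],[200,0.034,0,0,0,0,0]]
  ]
}}

```text
clock: 35.67
tcp_pos: [0.5537, 0.0018, 0.0077]
orientation: [0.002, 0.649, 0.761, -0.002]
wrist_force: [-0.4, -8.5, -3.2]
finger_gap: 0.037
grip_force: 62.3
```

```bash
python3 door.py d2
```

```text
t 35.67 tcp [0.5537 0.0018 0.0077] th 99.1 q [-0.14  0.44 -0.36  0.77 -0.    1.27] F [-0.4 -8.5 -3.2] gap 0.037 grip 62.3
face x -0.07 y [-0.2757 -0.2664 -0.2192] 26
face x -0.05 y [-0.183  -0.1805 -0.1788] 22
face x -0.03 y [-0.1845 -0.1822 -0.1801] 26
face x -0.01 y [-0.2723 -0.182  -0.1791] 43
face x 0.01 y [-0.1846 -0.1821 -0.1792] 34
face x 0.03 y [-0.1838 -0.1819 -0.1795] 28
face x 0.05 y [-0.1842 -0.1813 -0.1791] 29
face x 0.07 y [-0.1835 -0.1809 -0.1784] 24
wedge pixels y max -0.18201064677645934 x [-0.05992061 -0.04182961 -0.02401493]
```

Call:
{"name": "drive_tool", "arguments": {
  "deltas": [
    [[200,0.003,0,0,0,0,0],[200,0.006,0,0,0,0,0],[200,0.006,0,0,0,0,0]]
  ]
}}

```text
clock: 36.1
tcp_pos: [0.5536, 0.0021, 0.0082]
orientation: [0.006, 0.65, 0.76, -0.005]
wrist_force: [-0.8, -27.7, -2.0]
finger_gap: 0.0367
grip_force: 62.4
```

Jammed at 28 N. Ease the command back before opening so the arm does not spring forward, then withdraw straight up.

Call:
{"name": "drive_tool", "arguments": {
  "deltas": [
    [[200,-0.002,0,0,0,0,0],[200,-0.005,0,0,0,0,0],[200,-0.006,0,0,0,0,0]]
  ]
}}

```text
clock: 36.48
tcp_pos: [0.5536, 0.0019, 0.0075]
orientation: [0.001, 0.649, 0.761, -0.001]
wrist_force: [0.8, -4.1, -2.7]
finger_gap: 0.0369
grip_force: 62.3
```

Call:
{"name": "drive_tool", "arguments": {
  "deltas": [
    [[130,0,0,0,0,0,0],[70,0,0,0,0,0,0],[70,0,0,0,0,0,0],[70,0,0,0,0,0,0],[70,-0.005,0,-0.03,0,0,0],[70,-0.03,0,-0.08,0,0,0],[70,-0.06,0,-0.14,0,0,0],[70,-0.1,0,-0.2,0,0,0],[70,-0.16,0,-0.24,0,0,0],[70,-0.22,0,-0.24,0,0,0],[70,-0.28,0,-0.24,0,0,0],[70,-0.28,0,-0.24,0,0,0]]
  ]
}}

```text
clock: 37.98
tcp_pos: [0.5978, -0.2768, 0.2469]
orientation: [0.0, 0.65, 0.76, -0.0]
wrist_force: [-0.3, -0.4, -0.1]
finger_gap: 0.0619
grip_force: 0.0
```

```bash
python3 door.py d3; python3 chk.py
```

```text
t 37.98 tcp [ 0.5978 -0.2768  0.2469] th 98.9 q [-0.56  0.48  0.34  1.42 -0.    0.86] F [-0.3 -0.4 -0.1] gap 0.0619 grip 0.0
face x -0.07 y [-0.1822 -0.1802 -0.175 ] 10
face x -0.05 y [-0.1834 -0.1812 -0.1798] 23
face x -0.03 y [-0.1843 -0.1824 -0.1802] 23
face x -0.01 y [-0.1833 -0.1807 -0.1786] 30
face x 0.01 y [-0.1851 -0.1822 -0.1795] 30
face x 0.03 y [-0.1839 -0.1822 -0.1801] 24
face x 0.05 y [-0.1834 -0.181  -0.1786] 28
face x 0.07 y [-0.1838 -0.1811 -0.1797] 24
wedge pixels y max -0.1841620928535056 x [-0.05992392 -0.04096396 -0.02445067]
t 38.02 tcp [ 0.5977 -0.2767  0.2467] th 98.9 q [-0.56  0.48  0.33  1.42 -0.    0.86] F [ 0.4 -1.4 -0.9] gap 0.0619 grip 0.0
lid rim fit (array([0.5631, 0.2346]), 0.0992) 0.09083727305084206 0.10710859376747034
knob 139 [0.56246991 0.23239099 0.25767052]
wedge [281 140  29  17 288] (array([ 0.7432, -0.1876]), array([87.7, 56.8]), 89.7)
top [206 129  23  12  99] (array([0.7775, 0.0491]), array([66.1, 26.7]), -81.0) 0.044
top [ 27 271  18  48 111] (array([0.2885, 0.5667]), array([142. ,  24.4]), 17.7) 0.042
scene [ 49 194  25  20 117] (array([ 0.0768, -0.6363]), array([83.5, 37.6]), -81.0) 0.042
scene [303 213  29  23 306] (array([0.5518, 0.0194]), array([97.4, 43.3]), -78.9) 0.03
scene [364 277  23  13 133] (array([0.8221, 0.0395]), array([67.1, 26.2]), 62.9) 0.042
```

View pics/d3.png

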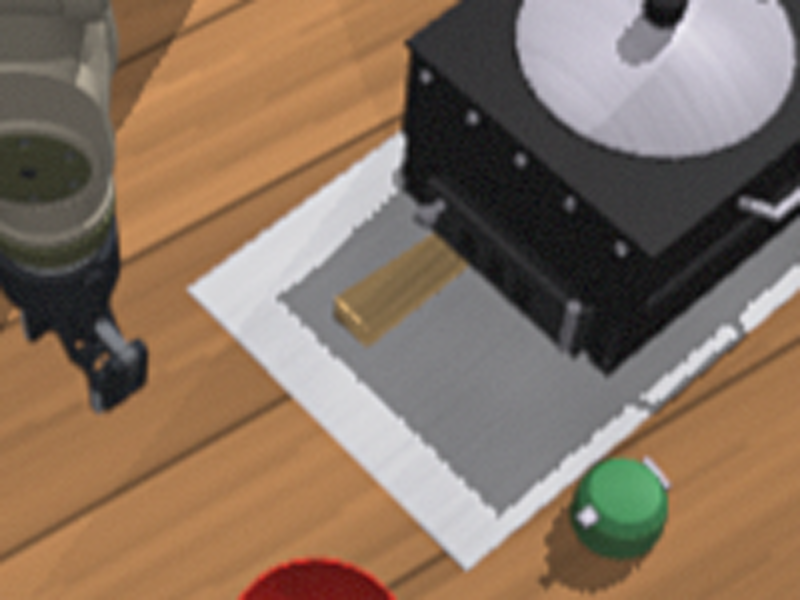

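The view shows the door shut flush with nothing holding it. The wedge is jammed under it at (450,255), its tip about 41 mm in by the gripper's position. The lid is centred and the gripper is clear. Handing in.

```bash
python3 -c "
from workcell import hand_in
print(hand_in())"
```

```text
the job is handed in; nothing more can be done
None
```

I handed the job in at about 38 s; no verdict came back, but my last checks showed all three splits in the stove, the lid flat and about 2 mm off centre, the elbow straight back, and the door held shut by the wedge, with the bowl, salt cellar and spoon left alone.

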